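# Hang the matching sander on the spring-balanced arm

## Robot

A 6-joint arm with a two-finger parallel gripper is mounted at the origin on a cart in front of the work surface, level with it; the furniture and walls round the work are solid. World frame = base frame: x ahead of the robot, y to its left, z up, the work surface at z = 0. Lengths are in m, angles in degrees, forces in N, time in s.
With the tool pointing down it reaches from about 0.375 to 0.75 m from the base axis. Payload 9 kg.
Tool frame: the origin (TCP) lies where the fingers leave the gripper's body, on its centre line; the fingertips stand 73 mm ahead of it and the grasp point (between the pads) lies 54 mm ahead of it (robot.tip_reach is the distance from the TCP to the fingertips, in m); z points along the fingers, y is the line along which they close (so a half turn about z gives the same grasp; the last joint's range is limited). The gripper opens to 85 mm and grips with 20 to 120 N. Pads are 22 mm wide; open, the fingers measure 114 mm over their backs; the gripper's body (76 mm by 85 mm) begins 54 mm behind the grasp point. The pads swing forward as they close: fully open they stand 13 mm farther back than shut.
Start: joints at [-79.223, 5.964, 5.575, 89.605, 0, 77.527], TCP at [0.237, -0.551, 0.304] pointing down, gripper open.
Joint ranges: [-171.21, 171.21], [-48.23, 106.86], [-62.78, 66.21], [-105.2, 120.99], [-86.42, 89.51], [-180, 180]. Speed limits (degrees/s): [127.2, 127.2, 147.25, 180, 180, 180].

## Interface

Orientations are given as [roll, pitch, yaw] about the fixed x, y, z axes, in that order (R = Rz(yaw) Ry(pitch) Rx(roll)).
In Python, from plant import robot gives the robot as it stands. Calls block until the motion is done:
- robot.move_pose(position, orientation): joint-space move of the TCP to a pose.
- robot.line_to(position, vel=0.15, rotation=None, guard=None): straight line of the TCP; rotation=None keeps the orientation; vel is the mean speed in m/s. With guard (N) it stops when the force on the tool has changed by that much, and returns True; else False.
- robot.goto_joints(angles): joint-space move.
- robot.set_gripper(opening): finger opening in m; the grip force is fixed at half the most; returns when the fingers have stopped.
- robot.pause(seconds).
- robot.ik(position, orientation): joint angles nearest the present ones, or None.
- robot.observe(): the state.
- robot.grab_frame(name): name is "scene" or "top" or "wrist"; returns the picture (400x640x3 uint8, blue, green, red); there is no depth.
- robot.get_calibration(name): a dict with "vertical_fov" (degrees; the focal length in pixels is half the picture's height over the tangent of half this angle, whatever the lens; pixels are square), "cx", "cy" (the principal point, pixels), "rvec" (rotation vector, rad) and "tvec" (3), from world to camera coordinates, as OpenCV has them. Camera axes: x right, y down, z forward; pixel columns grow to the right and rows downward; lengths in m; the calibration is good to about 2 mm. A picture is of the moment at which its call begins: read the wrist's pose just before it. get_calibration takes no time and is no camera call; for the wrist camera it gives the pose at the moment of the call.
A pose or a line that the arm cannot do raises robot.IKError and nothing moves.
- robot.job_done(): hands the job in; it is judged then, once.
The state is a dict: "time": time; "q": joint angles; "qvel": joint speeds; "joint_torque": joint torques, N m; "tool_pos": TCP position; "tcp_rot": TCP orientation; "ft_force": force on the tool from outside, world axes, zero at the start; "torque": the same for the moment, N m; "gripper_width": finger opening in m; "gripper_force": force on a finger pad.
Only numpy, scipy, OpenCV 4.12 (cv2) and the standard library are available. Lean on these libraries where they do the work, as an engineer would, in place of code of your own. Each camera call takes 0.05 s, during which the arm holds its last target. There are 200 camera calls.

## Task

A spare sanding plate has been laid out beside the white model part on the small wooden board: find the sander whose sole has the same shape and hang it by its wire bail on the side hook of the spring-balanced arm, for instance by pressing the arm down in its finger dish, swinging the hook through the bail and easing the arm up. Stay with the arm and let go only once the spring carries the sander clear of the board and it has settled; the arm must not snap up or drop. Leave the other two sanders, the spare plates and the model part where they are.

Things in the scene. Friction and masses are not known exactly. Their poses are not given: they have to be found in the camera images.
- balancer: fixed stand of the spring-balanced arm: plywood baseboard 350x360 mm on rubber feet, its top 30 mm above the bench, on it a round steel foot 120 mm across, a column and a swivelling head. Origin: on the column's axis at bench height. Its -x axis points roughly to the robot, where the board carries the three sanders. The boom's pivot lies on this axis, 245 mm above the bench
- swing (a joint): turn of head and boom about the column's vertical axis, rad. At 0 the boom points along the stand's -x axis; it grows counter-clockwise seen from above (the boom's end then goes to the robot's right, -y). Range -1.15 to 1.0; light friction (0.05 N m), stays where it is left
- boom (a joint): how far the boom has sunk from its top stop, rad. 0: free end raised by 0.436 rad; 0.436: level; limit 0.85. Spring: empty it stands at 0 and springs back there; 11 N down on the dish sink it to 0.65. With a sander on, it comes to rest at about 0.27 to 0.45, the sole 25 to 65 mm above the board. Little damping: let go early, it snaps up or drops
- dish (a point): middle of the floor of the black finger dish on the boom, 150 mm along it from the pivot, 14 mm above its mid line; inside 46 mm across at the floor, 53 mm at the rim, 16 mm deep. Closed fingertips set in it can press the boom down and swing it. Axes are the boom's: -x along it to the free end, y across, z up
- hook (a point): seat of the hook (on its bar's mid line): 8 mm bar that leaves the boom's end along the boom's -y (robot's right) and turns up. Seat: 235 mm along the boom from the pivot, 36 mm to the side of its mid line, 4 mm below it. Upturned tip: 60 mm (64 with its round end) to the side of the mid line, its top 21 mm above the seat. Axes as the boom's
- model_part: the model part to be sanded next: white frame part with ring and cross axles, 106x91x12 mm, lying on a small wooden board (225x120 mm, top 30 mm above the bench) to the right of the balancer; origin at its underside
- sander_delta: cordless sander, 198 mm high, 0.37 to 0.47 kg, standing on its sole on the board: rounded triangle (corners 52 mm from the middle). Grey body 53 mm thick, its top at 142 mm; the three bodies are alike. Over it a 6 mm wire bail in the body's x-z plane, legs at x = +-26 mm. Opening: 142 to 192 mm above the sole (to 184 mm at x = +-15 mm). Origin: middle of the sole's underside
- sander_delta_bail (a point): underside of the apex of that sander's bail, 192 mm above its sole
- plate_delta: loose spare sanding plate, 6 mm thick, brown abrasive side down, lying flat: rounded triangle (corners 52 mm from the middle). One of the three spare plates lies within 0.15 m of the model part, the other two on the baseboard either side of the column. Origin: middle of its underside
- sander_disc: cordless sander, 198 mm high, 0.37 to 0.47 kg, standing on its sole on the board: round (82 mm across). Grey body 53 mm thick, its top at 142 mm; the three bodies are alike. Over it a 6 mm wire bail in the body's x-z plane, legs at x = +-26 mm. Opening: 142 to 192 mm above the sole (to 184 mm at x = +-15 mm). Origin: middle of the sole's underside
- sander_disc_bail (a point): underside of the apex of that sander's bail, 192 mm above its sole
- plate_disc: loose spare sanding plate, 6 mm thick, brown abrasive side down, lying flat: round (82 mm across). One of the three spare plates lies within 0.15 m of the model part, the other two on the baseboard either side of the column. Origin: middle of its underside
- sander_square: cordless sander, 198 mm high, 0.37 to 0.47 kg, standing on its sole on the board: square (80 mm sides). Grey body 53 mm thick, its top at 142 mm; the three bodies are alike. Over it a 6 mm wire bail in the body's x-z plane, legs at x = +-26 mm. Opening: 142 to 192 mm above the sole (to 184 mm at x = +-15 mm). Origin: middle of the sole's underside
- sander_square_bail (a point): underside of the apex of that sander's bail, 192 mm above its sole
- plate_square: loose spare sanding plate, 6 mm thick, brown abrasive side down, lying flat: square (80 mm sides). One of the three spare plates lies within 0.15 m of the model part, the other two on the baseboard either side of the column. Origin: middle of its underside

How it is judged:
By the outcome, as a careful person would: the job done as asked, in the order asked, and still so for the second after the job is handed in, with the robot touching nothing.
It also fails if it takes over 54 s, if anything falls off the work surface, if the arm or the gripper's body presses on something with over 40 N, if the wrist force passes 120 N, or if a joint passes its speed limit or range.

## Working session

There is one attempt and no reset: what is moved stays moved. The work goes in short steps, each a Python script; the robot and the scene stay as the last script left them, time stands still between calls to the robot, and variables do not carry over. Pictures are saved under pics/ and viewed, at most 12 in all, crops included, and the job is handed in when it is done.

```bash
mkdir -p pics; ls
python3 - <<'E'
from plant import robot
import cv2,numpy as np
for n in("scene","top"):
    f=robot.grab_frame(n);cv2.imwrite(f"pics/{n}0.png",f)
    c=robot.get_calibration(n);print(n,c)
    R=cv2.Rodrigues(np.array(c["rvec"],float))[0];print("campos",-R.T@np.array(c["tvec"]).ravel())
o=robot.observe();print(o["time"],o["tool_pos"],o["tcp_rot"],o["gripper_width"],robot.tip_reach)
E
```

```text
pics
scene {'vertical_fov': 48.16817141300455, 'cx': 307.56638365852075, 'cy': 198.13783289709238, 'rvec': array([ 2.12457282, -0.90243837,  0.39420742]), 'tvec': array([-0.41585325,  0.36702988,  1.22812585])}
campos [-0.19326105 -0.79770374  1.06876418]
top {'vertical_fov': 52.12329968022634, 'cx': 314.1299159793476, 'cy': 196.6345833790586, 'rvec': array([ 2.16101721, -2.15575472,  0.13102063]), 'tvec': array([-0.11158577,  0.51085931,  1.0796698 ])}
campos [ 0.37626744 -0.11101083  1.13367319]
0.1 [ 0.23680901 -0.55104997  0.30315716] [-1.79928101e+02 -1.49000276e-02  2.32493318e+01] 0.08542094704622065 0.0726
```

View pics/scene0.png

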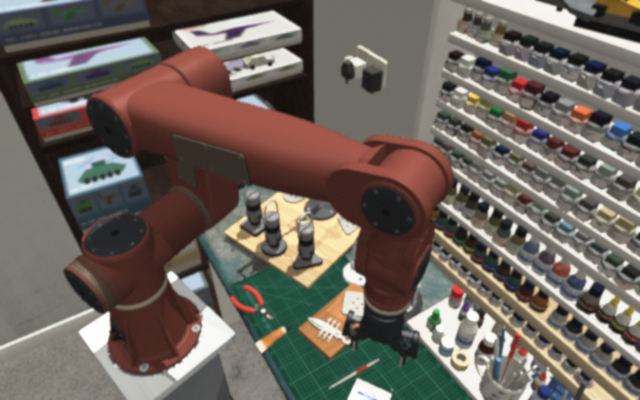

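View pics/top0.png

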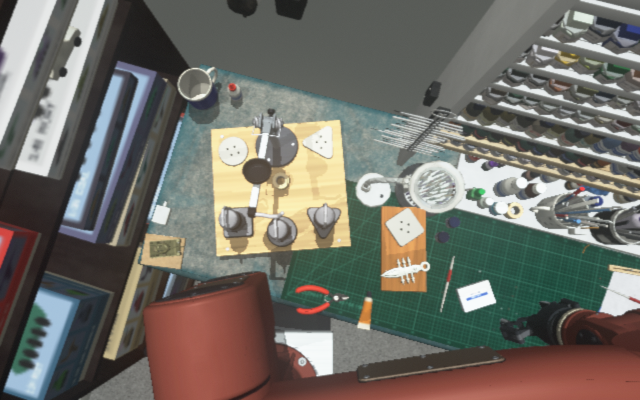

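The spare plate beside the model part, at top (405,227), is square. The round plate (232,150) and the triangular one (320,143) are on the baseboard. The sanders stand at about (236,220), (281,231) and (323,219), and the left one looks square. The dish is at (257,171). I'll zoom in and get coarse positions.

```bash
cat > h.py <<'E'
import numpy as np,cv2
from plant import robot
from scipy.spatial.transform import Rotation as Ro
def cal(n):
    c=robot.get_calibration(n); R=cv2.Rodrigues(np.array(c["rvec"],float))[0]; t=np.array(c["tvec"],float).ravel()
    return dict(R=R,t=t,f=200/np.tan(np.radians(c["vertical_fov"]/2)),cx=c["cx"],cy=c["cy"],C=-R.T@t)
def ray(c,u,v):
    d=c["R"].T@np.array([(u-c["cx"])/c["f"],(v-c["cy"])/c["f"],1.]); return d/np.linalg.norm(d)
def onz(c,u,v,z):
    d=ray(c,u,v); return c["C"]+d*(z-c["C"][2])/d[2]
def proj(c,P):
    p=c["R"]@np.array(P,float)+c["t"]; return np.array([c["f"]*p[0]/p[2]+c["cx"],c["f"]*p[1]/p[2]+c["cy"]])
def meet(c1,p1,c2,p2):
    d1,d2=ray(c1,*p1),ray(c2,*p2); A=np.c_[d1,-d2]; s=np.linalg.lstsq(A,c2["C"]-c1["C"],rcond=None)[0]
    a,b=c1["C"]+s[0]*d1,c2["C"]+s[1]*d2; return (a+b)/2,np.linalg.norm(a-b)
E
python3 - <<'E'
from h import *
np.set_printoptions(precision=3,suppress=True)
f=cv2.imread("pics/top0.png");cv2.imwrite("pics/topc.png",cv2.resize(f[100:265,200:360],None,fx=3.6,fy=3.6,interpolation=cv2.INTER_CUBIC))
c=cal("top")
for p in[(211,130),(341,121),(350,246),(218,255)]:print("corner",onz(c,*p,.03))
print("dish",onz(c,257,171,.32),onz(c,405,227,.036))
for p in[(236,220),(281,231),(323,219)]:print(onz(c,*p,.1))
w=cal("wrist");o=robot.observe();Rt=Ro.from_euler("xyz",o["tcp_rot"],degrees=True).as_matrix()
print("wrist",Rt.T@(w["C"]-o["tool_pos"]),Rt.T@w["R"].T,w["f"])
E
```

```text
corner [0.697 0.176 0.03 ]
corner [ 0.723 -0.185  0.03 ]
corner [ 0.378 -0.207  0.03 ]
corner [0.354 0.146 0.03 ]
dish [0.528 0.005 0.32 ] [ 0.429 -0.354  0.036]
[0.443 0.087 0.1  ]
[ 0.415 -0.027  0.1  ]
[ 0.446 -0.133  0.1  ]
wrist [ 0.08  -0.    -0.069] [[-0.001 -0.95  -0.313]
 [ 1.    -0.001 -0.   ]
 [ 0.    -0.313  0.95 ]] 284.8518753987987
```

View pics/topc.png

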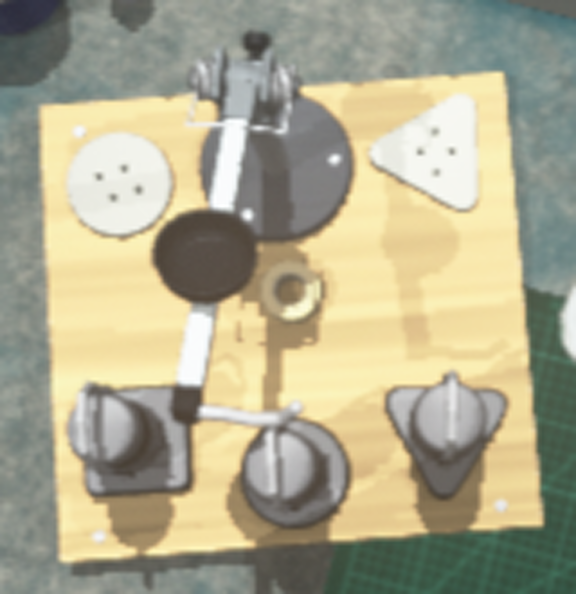

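The left sander has the square sole, with its bail wire at about crop (90,385–460). The disc sander is in the middle and the delta on the right. All bails run roughly radially. Next I'll get wrist views from two places.

Run:
```python
from h import *
import pickle
for z in(.56,.52,.48):
    if robot.ik([.54,.12,z],[180,0,180]) is not None and robot.ik([.54,-.06,z],[180,0,180]) is not None:break
print(z)
D={"top":cal("top"),"scene":cal("scene")}
robot.move_pose([.54,-.06,z],[180,0,180]);robot.set_gripper(0.);robot.pause(.2)
D["w1"]=cal("wrist");f=robot.grab_frame("wrist");cv2.imwrite("pics/w1.png",f)
robot.line_to([.54,.12,z],vel=.2);robot.pause(.2)
D["w2"]=cal("wrist");f=robot.grab_frame("wrist");cv2.imwrite("pics/w2.png",f)
pickle.dump(D,open("cal.pkl","wb"))
o=robot.observe();print(o["time"],o["tool_pos"],o["ft_force"],o["gripper_width"],o["q"])
```

```text
0.56
4.675 [0.54008398 0.11926069 0.56000627] [0.23932293 0.11954376 0.24724676] 0.00044201937024722593 [-1.09842225e+00  1.32179921e+01  4.19989950e+01  1.18783784e+02
 -1.95186742e-03 -1.03208207e+00]
```

View pics/w1.png

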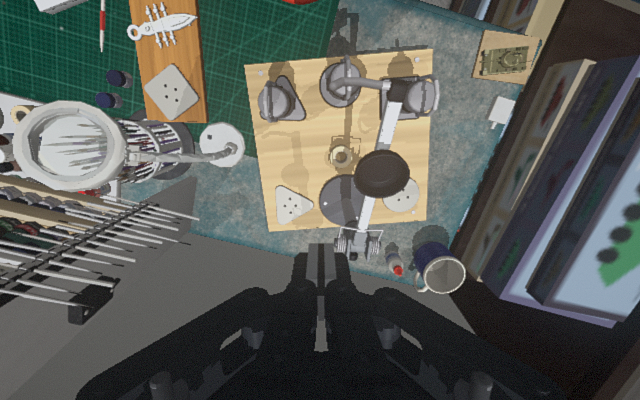

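View pics/w2.png

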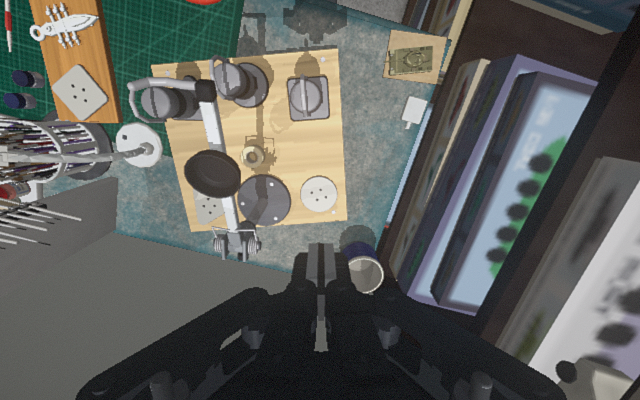

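Both wrist views are clear. In w2 the square sander is at (308,97) with its bail wire visible, the dish at (213,173), the foot at (263,200) and the hook end at (135,85). In w1 the square sander is at (410,97) and the dish at (382,172). I'll enlarge them to measure.

Run:
```python
from h import *
import pickle
np.set_printoptions(precision=4,suppress=True)
D=pickle.load(open("cal.pkl","rb"))
I={n:cv2.imread(f"pics/{n}.png") for n in("w1","w2")}
P={}
for n,(x0,y0,x1,y1) in{"w1":(345,135,425,205),"w2":(175,135,250,205)}.items():
    g=cv2.cvtColor(I[n],cv2.COLOR_BGR2GRAY)[y0:y1,x0:x1]
    m=(g<75).astype(np.uint8); m=cv2.morphologyEx(m,cv2.MORPH_OPEN,np.ones((3,3)))
    k=max(cv2.findContours(m,0,1)[0],key=cv2.contourArea); e=cv2.fitEllipse(cv2.convexHull(k)); P[n]=np.array(e[0])+[x0,y0]; print(n,P[n],e[1],e[2])
p,gap=meet(D["w1"],P["w1"],D["w2"],P["w2"]);print("dish rim",p,gap)
for z in(.03,):
    for n in("w1","w2"):print("colour",n)
def cr(n,x0,y0,w,h,s):return cv2.resize(I[n][y0:y0+h,x0:x0+w],None,fx=s,fy=s,interpolation=cv2.INTER_CUBIC)
r1=np.hstack([cr("w2",280,68,60,56,6),cr("w1",377,68,70,56,6)])
r2=np.hstack([cr("w2",200,165,100,65,4),cr("w1",310,165,95,65,4)])
print(r1.shape,r2.shape)
cv2.imwrite("pics/comp.png",np.vstack([r1,r2]))
```

```text
w1 [380.8122 173.6392] (46.602027893066406, 55.1936149597168) 75.32196807861328
w2 [213.3428 173.4543] (44.9904899597168, 58.311561584472656) 111.47628784179688
dish rim [0.5266 0.0043 0.3305] 0.00040390462677651346
colour w1
colour w2
(336, 780, 3) (260, 780, 3)
```

View pics/comp.png

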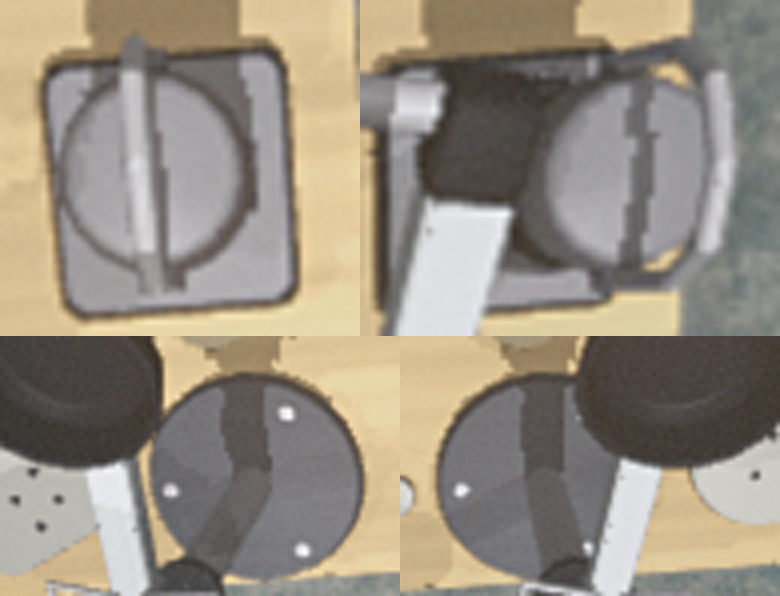

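Pixels read from the enlargement:

| Feature | w2 | w1 |
|---|---|---|
| Bail apex | (303.0,95.5) | (438.3,94.7) |
| Bail strip ends | (300.7,79.7) and (304.5,110.5) | (436.3,80.5) and (435,109.7) |
| Foot centre | (264,200) | (345.5,200) |

Run:
```python
from h import *
import pickle
np.set_printoptions(precision=4,suppress=True)
D=pickle.load(open("cal.pkl","rb"));a,b=D["w1"],D["w2"]
m=lambda n,p,q:print(n,*meet(a,p,b,q))
m("apex",(438.3,94.7),(303,95.5));m("end robot side",(436.3,80.5),(300.7,79.7));m("end far",(435,109.7),(304.5,110.5))
m("foot",(345.5,200),(264,200))
# hook elbow/boom end black cap centre
m("bolt1",(310+60/4,165+154/4),(200+170/4,165+154/4));m("bolt2",(310+188/4,165+212/4),(200+302/4,165+214/4))
# sole corners of square in w2 at z=.03..; crop corners
for p in((45,62),(280,50),(298,305),(70,318)):print("sole",onz(b,280+p[0]/6,68+p[1]/6,.036))
for n in("w1","w2"):print(n,onz(D[n],*((345.5,200) if n=="w1" else(264,200)),.04))
g=cv2.cvtColor(cv2.imread("pics/w2.png"),cv2.COLOR_BGR2GRAY)
hsv=cv2.cvtColor(cv2.imread("pics/w2.png"),cv2.COLOR_BGR2HSV)
```

```text
apex [0.4439 0.0959 0.2268] 0.0009048842529066336
end robot side [0.4251 0.093  0.2217] 0.0010640906121320002
end far [0.4629 0.0971 0.2185] 0.0009585631314047124
foot [ 0.652  -0.0056  0.0342] 0.00022773092382098604
bolt1 [ 0.6568 -0.0507  0.0438] 0.00028366935547151893
bolt2 [0.69   0.0196 0.0469] 0.0009028342450769246
sole [0.406  0.0557 0.036 ]
sole [0.4026 0.1309 0.036 ]
sole [0.4809 0.1372 0.036 ]
sole [0.4849 0.061  0.036 ]
w1 [ 0.6502 -0.0061  0.04  ]
w2 [ 0.65   -0.0043  0.04  ]
```

The measurements agree with the text: the dish rim is 124 mm from the column axis, and the bail's wire top is at 227 mm. I'll plan the whole path from these numbers and check reach. Then I'll set the fingertips in the dish, swing left while raised, press down and look.

```bash
cat >> h.py <<'E'
COL=np.array([.6505,-.005]); APEX=np.array([.4439,.0959])
def frame(psi,s):
    p=np.radians(psi);f=.436-s;e=np.array([-np.cos(p),-np.sin(p),0]);z=np.array([0,0,1.])
    return np.cos(f)*e+np.sin(f)*z,-np.sin(f)*e+np.cos(f)*z      # along boom (out), boom's up
def pt(psi,s,along,side,up):
    u,n=frame(psi,s); return np.r_[COL,.245]+along*u+side*np.cross(n,u)*1.+up*n   # side>0: boom's -y... checked in main
def tool(psi,s,lift=0.):
    u,n=frame(psi,s);R=np.c_[u,np.cross(-n,u),-n]
    return pt(psi,s,.150,0,.014)+n*(robot.tip_reach+lift),Ro.from_matrix(R).as_euler("xyz",degrees=True)
def go(psi,s,lift=0.,vel=.1):
    P,r=tool(psi,s,lift); robot.line_to(P,vel=vel,rotation=r)
def arc(a,b,n,vel):
    for k in range(1,n+1): go(*(np.array(a)+(np.array(b)-a)*k/n),vel=vel)
def rep(m=""):
    o=robot.observe();print(m,"t",round(o["time"],2),"F",np.round(o["ft_force"],1),"tcp",np.round(o["tool_pos"],4))
E
python3 - <<'E'
from h import *
np.set_printoptions(precision=3,suppress=True)
print("hook side check",pt(-35.1,.664,.235,.036,-.004),pt(-35.1,.664,.235,.060,.017))
for a in((-4.3,0,.06),(-4.3,0,0),(-30,.03,0),(-51,.03,0),(-51,.35,0),(-51,.664,0),(-35,.664,0),(-35,.2,0),(-35,.2,.06)):
    P,r=tool(*a);q=robot.ik(P,r);print(a,P,r,q)
E
```

```text
hook side check [0.443 0.097 0.188] [0.426 0.08  0.208]
(-4.3, 0, 0.06) [0.577 0.001 0.441] [180.    -24.981 175.7  ] None
(-4.3, 0, 0) [0.551 0.002 0.387] [180.    -24.981 175.7  ] None
(-30, 0.03, 0) [0.561 0.047 0.384] [-180.     -23.262  150.   ] [-11.577  24.504  32.448 120.132   7.17   17.015]
(-51, 0.03, 0) [0.585 0.076 0.384] [180.    -23.262 129.   ] [-11.214  23.451  31.475 116.304  14.639  37.418]
(-51, 0.35, 0) [0.561 0.105 0.344] [180.     -4.927 129.   ] [-3.984  4.691  8.314 96.988  3.603 46.91 ]
(-51, 0.664, 0) [0.546 0.124 0.295] [180.     13.063 129.   ] [  3.833  -7.98   -9.849  80.52  -10.648  54.123]
(-35, 0.664, 0) [0.515 0.09  0.295] [180.     13.063 145.   ] [ -1.175 -18.617 -19.125  78.581  -7.228  33.134]
(-35, 0.2, 0) [0.548 0.067 0.364] [-180.     -13.522  145.   ] [ -9.135  10.954  16.331 107.587   5.854  25.238]
(-35, 0.2, 0.06) [0.559 0.059 0.423] [-180.     -13.522  145.   ] [ -9.729  15.679  27.963 114.554   5.729  24.655]
```

```bash
cat >> h.py <<'E'
TILT=np.radians(10)
def tool(psi,s,lift=0.):                       # tool lean towards the column kept under 10 deg
    f=.436-s;ft=min(f,TILT); u,n=frame(psi,s);ut,nt=frame(psi,.436-ft);R=np.c_[ut,np.cross(-nt,ut),-nt]
    return pt(psi,s,.150,0,.014)+n*.011*np.sin(f-ft)+nt*(robot.tip_reach+lift),Ro.from_matrix(R).as_euler("xyz",degrees=True)
E
python3 - <<'E'
from h import *
for a in((-4.3,0,.06),(-4.3,0,0),(-30,.03,0),(-51,.03,0),(-51,.664,0),(-35,.1,.08)):
    q=robot.ik(*tool(*a))
    if q is None: print("no",a);raise SystemExit
robot.move_pose(*tool(-4.3,0,.06));rep("above")
go(-4.3,0,.002,vel=.06);rep("in")
go(-4.3,.04,vel=.05);robot.pause(.2);rep("press .04")
robot.line_to(tool(-4.3,.08)[0],vel=.05,rotation=tool(-4.3,.08)[1]);robot.pause(.2);rep("press .08")
cv2.imwrite("pics/w3.png",robot.grab_frame("wrist"))
f=robot.grab_frame("top");cv2.imwrite("pics/w3.png",np.hstack([cv2.resize(cv2.imread("pics/w3.png"),(480,300)),cv2.resize(f[100:265,200:360],(300,300))]))
E
```

```text
above t 5.35 F [-0.3  0.4  1.3] tcp [0.5449 0.0034 0.4555]
in t 6.47 F [-0.  -0.8  0.6] tcp [0.535  0.0037 0.3975]
press .04 t 6.98 F [ 0.3 -0.6  3.4] tcp [0.5315 0.0039 0.3898]
press .08 t 7.47 F [ 0.4 -0.4  3.9] tcp [0.5285 0.0042 0.3839]
```

View pics/w3.png

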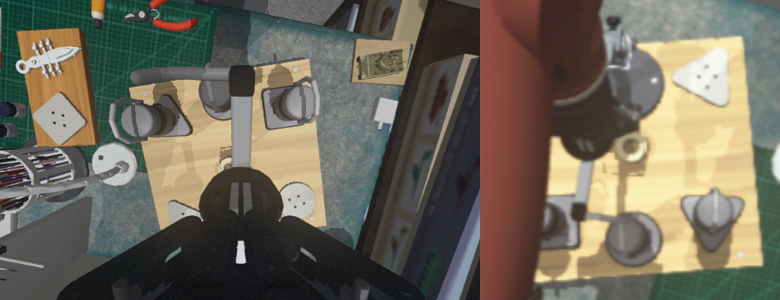

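The fingers sit centred in the dish with about 4 N of contact, and the boom lies straight ahead under the tool. Next is the swing left, then the press.

Run:
```python
from h import *
import pickle
arc((-4.3,.08),(-53,.08),6,.09);rep("swung")
arc((-53,.08),(-53,.664),5,.05);robot.pause(.3);rep("down")
D=cal("wrist");pickle.dump(D,open("c4.pkl","wb"));f=robot.grab_frame("wrist");cv2.imwrite("pics/w4full.png",f);cv2.imwrite("pics/w4.png",cv2.resize(f[:260],None,fx=1.25,fy=1.25))
for n,P in dict(tiptop=(.235,.060,.017),seat=(.235,.036,-.004),end=(.235,0,0)).items():print(n,proj(D,pt(-53,.664,*P))*1.25)
print("apex",proj(D,[*APEX,.222])*1.25)
```

```text
swung t 9.62 F [ 1.4 -0.5  2. ] tcp [0.5764 0.0923 0.3838]
down t 12.65 F [-1.6  1.9 10.2] tcp [0.5509 0.1277 0.2969]
tiptop [237.6810646  121.40079042]
seat [315.38767351 123.16084676]
end [399.80733064 122.81800804]
apex [124.03665997 205.75556462]
```

View pics/w4.png

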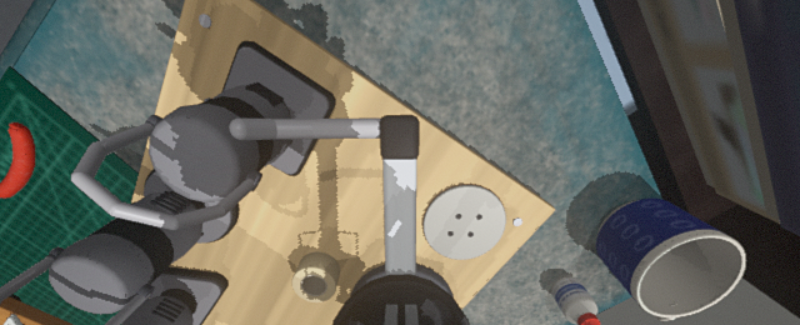

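The hook tip is seen at (238,129), against (238,121) predicted. The bail apex is at about (115,207), against (124,206) predicted, so the model is within about 3 mm. The tip height lies inside the bail opening. I'll swing the hook through under a force guard.

Run:
```python
from h import *
for k in range(1,7):
    P,r=tool(-53+(53-35.3)*k/6,.664)
    if robot.line_to(P,vel=.04,rotation=r,guard=5): rep("guard!");break
robot.pause(.3);rep("swept")
D=cal("wrist");f=robot.grab_frame("wrist");cv2.imwrite("pics/w5.png",cv2.resize(f[:260],None,fx=1.25,fy=1.25))
for n,P in dict(tiptop=(.235,.060,.017),seat=(.235,.036,-.004)).items():print(n,proj(D,pt(-35.3,.664,*P))*1.25)
print("apex",proj(D,[*APEX,.222])*1.25)
```

```text
swept t 15.2 F [-1.8  1.  10.3] tcp [0.5155 0.0909 0.2969]
tiptop [237.61070157 120.49346306]
seat [315.40326817 122.32396982]
apex [292.74404452 146.11140647]
```

View pics/w5.png

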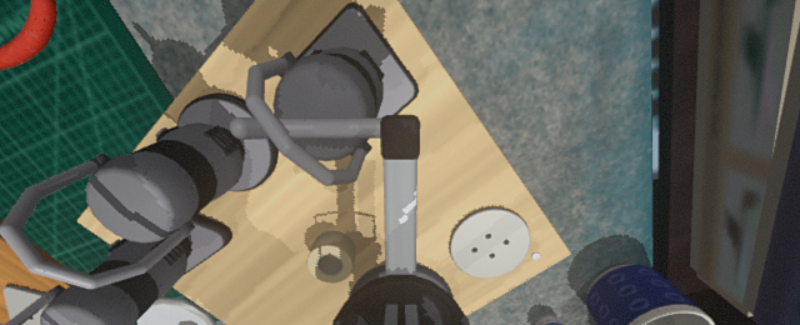

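The bar now runs through the bail: the wire crosses it near (270–283,130), the tip at (238,128) is beyond it, and nothing touched. I'll ease up slowly and watch the force.

Run:
```python
from h import *
s=.664;v=.02;low=0
while s>.24:
    s-=.025; go(-35.3,s,vel=.02 if s>.55 else .01)
    fz=np.mean([robot.observe()["ft_force"][2]]); o=robot.observe(); print(round(s,3),np.round(o["ft_force"],1),round(o["time"],2))
    low=low+1 if fz<.9 else 0
    if low>=2: break
robot.pause(.5);rep("eased")
f=robot.grab_frame("wrist");g=robot.grab_frame("top")
cv2.imwrite("pics/w6.png",np.hstack([cv2.resize(f,(480,300)),cv2.resize(g[100:265,200:360],(300,300))]))
```

```text
0.639 [-2.1  1.8 10. ] 15.62
0.614 [-1.5  1.2  9.1] 15.98
0.589 [-1.1  0.7  8.8] 16.35
0.564 [-1.3  0.3  9.2] 16.72
0.539 [ 1.4 -1.   5.5] 17.3
0.514 [-1.3 -0.4  2.1] 17.88
0.489 [-0.3 -0.3  1.6] 18.47
0.464 [-0.9  0.5  1.2] 19.05
0.439 [ 0.1 -1.2  1.6] 19.63
0.414 [ 0.8 -0.2 -0.5] 20.22
0.389 [ 0.2 -0.5  0.3] 20.8
eased t 21.3 F [-0.5 -0.3  0.1] tcp [0.5315 0.0793 0.3386]
```

View pics/w6.png

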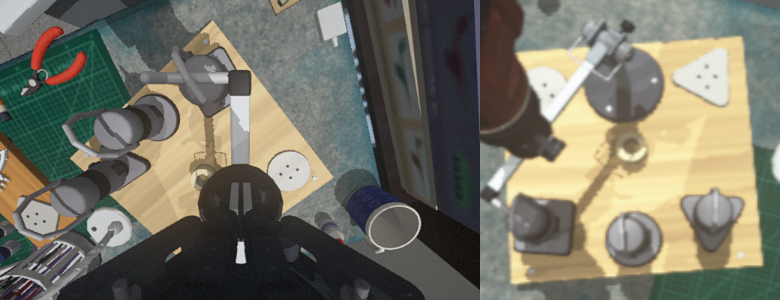

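The bail hangs on the bar and the contact force has faded to about 0 near boom 0.41, so the spring carries the load. I'll wait for it to settle, keep rising slowly to check it's free, then withdraw along the tool axis.

Run:
```python
from h import *
def F():
    a=[]
    for _ in range(8): robot.pause(.05);a.append(robot.observe()["ft_force"])
    return np.round(np.mean(a,0),2)
print(F());go(-35.3,.365,vel=.008);robot.pause(.8);print(F())
g0=robot.grab_frame("top")
P,r=tool(-35.3,.365);n=-Ro.from_euler("xyz",r,degrees=True).as_matrix()[:,2]
robot.line_to(P+n*.02,vel=.012);print(F())
robot.line_to(P+n*.10,vel=.05);print(F())
g1=robot.grab_frame("top");w1=robot.grab_frame("wrist");robot.pause(1);g2=robot.grab_frame("top");w2=robot.grab_frame("wrist");rep("clear")
print("diff",[int((cv2.absdiff(a,b).max(2)>30).sum()) for a,b in((g1,g2),(w1,w2))])
cv2.imwrite("pics/w7.png",np.hstack([cv2.resize(w2,(480,300)),cv2.resize(g2[100:265,200:360],(300,300))]))
```

```text
[ 0.08 -0.15 -0.02]
[ 0.01 -0.23  0.09]
[-0.07  0.06  0.14]
[ 0.02 -0.31 -0.1 ]
clear t 29.28 F [-0.8 -0.4  0.2] tcp [0.5392 0.0738 0.4418]
diff [2, 83]
```

View pics/w7.png

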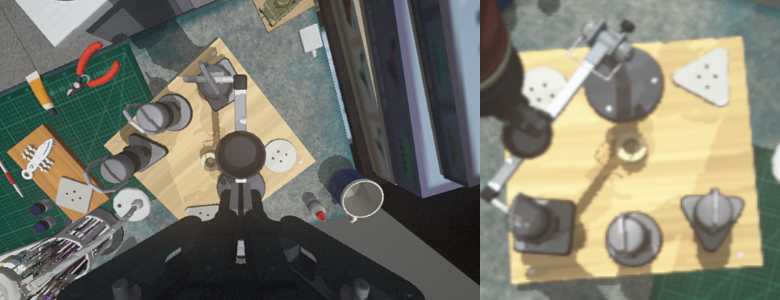

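The fingers are out of the dish and clear. The sander hangs on the hook at (215,85) in the wrist view and the neighbours haven't moved. I'll wait for the residual swing to die out, check the boom height by projection, and hand in.

Run:
```python
from h import *
robot.pause(3);D=cal("wrist");a=robot.grab_frame("wrist");robot.pause(.8);b=robot.grab_frame("wrist")
d=int((cv2.absdiff(a,b).max(2)>30).sum());print("diff",d)
g=cv2.cvtColor(b,cv2.COLOR_BGR2GRAY)[150:250,270:380];m=cv2.morphologyEx((g<75).astype(np.uint8),cv2.MORPH_OPEN,np.ones((3,3)))
hs=cv2.cvtColor(b,cv2.COLOR_BGR2GRAY)[90:140,290:350];k=(hs<60).astype(np.uint8);n,l,st,ce=cv2.connectedComponentsWithStats(k);i=1+np.argmax(st[1:,4]);print("cap",ce[i]+[290,90],st[i])
for s in(.27,.35,.41,.45,.53):print(s,proj(D,pt(-35.3,s,.235,0,.008)),"bar tip",proj(D,pt(-35.3,s,.235,.06,.017)))
cv2.imwrite("pics/w8.png",cv2.resize(b[60:260,190:430],None,fx=3,fy=3))
rep()
```

```text
diff 7
cap [319. 100.] [25 10  9  1  9]
0.27 [320.63574972 103.56164454] bar tip [237.34029811 104.71744734]
0.35 [320.63834986 101.70776248] bar tip [243.71949482 101.72946961]
0.41 [320.64114524 101.71179129] bar tip [248.02100298 101.04052845]
0.45 [320.64333805 102.2748635 ] bar tip [250.67810175 101.20515745]
0.53 [320.64836927 104.53739567] bar tip [255.53087518 102.7995937 ]
 t 33.18 F [1.1 1.1 0.4] tcp [0.5392 0.0738 0.4418]
```

View pics/w8.png

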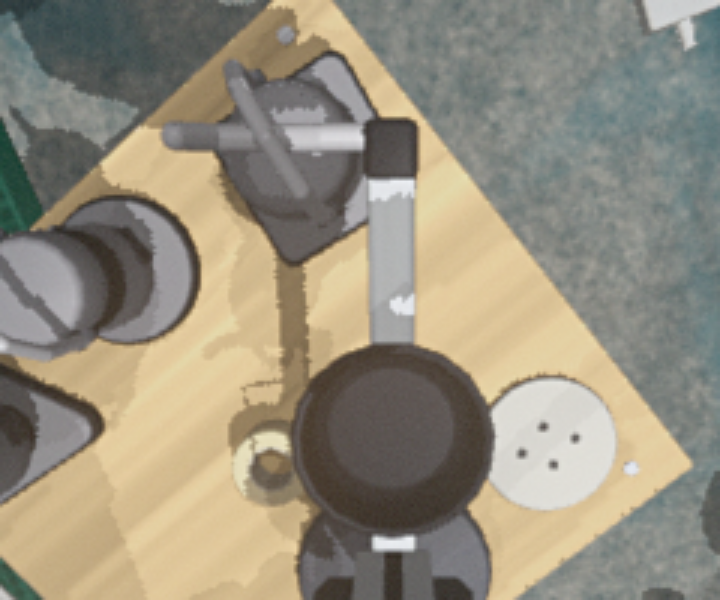

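The hook tip shows at crop (175,135), which is pixel x≈248. That matches boom ≈ 0.41, so the sole hangs about 29 mm clear of the board. The scene is still, and the bail is seated between the boom and the hook tip.

```bash
python3 -c "
from plant import robot
print(robot.job_done())"
```

```text
the job is handed in; nothing more can be done
None
```

The square-soled sander, which matches the spare plate beside the model part, now hangs by its bail on the hook about 29 mm clear of the board; it had settled, the robot was clear, and I handed the job in at about 33 s.

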